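# Lay out the condiment board on the buffet

## Task

Lay out the condiment board for the buffet: stand the little white pot on the middle round mark of the board and put its lid on it, stand the tall sauce bottle on the mark between the pot and the foil pan, and the salt shaker on the mark between the pot and the steel casserole. Centre each on its mark, upright, and leave the jar, the tumbler and the food tin where they are.

Things in the scene. Friction and masses are not known exactly. Their poses are not given: they have to be found in the camera images.
- board: Fixed flat wooden serving board, 120 x 280 mm, 15 mm thick. Origin: centre of its underside (top 15 mm above); y along its length, x across. On top, flush, three round darker marks with thin dark rims: the middle one (76 mm across) at the centre, two smaller (58 mm) centred at y = +85 and -85 mm, x = 0.
- foil_pan: Fixed rectangular foil pan with a crinkled foil cover, 165 x 124 mm, about 58 mm high, near one end of the board (which end varies), its centre about 255 to 290 mm from the board's centre. Origin: centre of its underside.
- casserole: Fixed round steel casserole with lid, black lid knob and two loop handles, 178 mm across the rim, 110 mm high to the top of the knob, handles out to 112 mm from its centre, near the other end of the board at a like distance. Origin: centre of its underside.
- sugar_pot: Loose small white ceramic pot, open at the top: straight round wall 62 mm outside diameter, 55 mm high, wall 4 mm. Origin: centre of its underside; z up its axis. About 0.18 kg.
- pot_lid: Loose white ceramic lid of that pot, knob up, 0.08 kg. From below: plug 46 mm across, 6 mm deep (4 mm play all round in the pot), disc 66 mm across from 6 to 11 mm, domed to 13 mm, upright round knob 20 mm across, its top at 39 mm. Origin: centre of the plug's underside; z up. Seated, its origin is 49 mm above the pot's origin.
- sauce: Loose tall amber sauce bottle with paper label and a screw cap, 46 mm in diameter over the body, 145 mm high: the body is straight up to 105 mm, then neck and cap 29 mm across. Origin: centre of its underside; z up its axis. About 0.22 kg.
- shaker: Loose steel salt shaker, a 42 mm diameter cylinder (44 mm collar from 65 to 72 mm) with domed top, 85 mm high. Origin: centre of its underside; z up its axis. About 0.11 kg.
- jar: Loose bystander: amber jar with a screw lid, 62 mm in diameter, 75 mm high. Origin: centre of its underside; z up its axis. 
- tumbler: Loose bystander: blue plastic drinking tumbler, open at the top, 68 mm across the rim, 85 mm high, thin walled. Origin: centre of its underside; z up its axis. 
- tin: Loose bystander: low closed food tin with a pull ring, 68 mm in diameter, 38 mm high. Origin: centre of its underside; z up its axis. 
Things that resemble listed ones, but are neither listed nor needed, are in the scene too. Leave any pink look-alike of the shaker alone. What is shaped like the sauce but blue is not meant.

How it is judged:
By the outcome, as a careful person would: the job done as asked, in the order asked, and still so for the second after the job is handed in, with the robot touching nothing.
It also fails if it takes over 117 s, if anything falls off the work surface, if the arm or the gripper's body presses on something with over 40 N, if the wrist force passes 120 N, or if a joint passes its speed limit or range.

## Robot

A 6-joint arm with a two-finger parallel gripper is mounted at the origin on the work surface. World frame = base frame: x ahead of the robot, y to its left, z up, the work surface at z = 0. Lengths are in m, angles in rad, forces in N, time in s.
With the tool pointing down it reaches from about 0.325 to 0.925 m from the base axis. Payload 3.1 kg.
Tool frame: the origin (TCP) lies midway between the tips of the shut fingers; the grasp point (between the pads) lies 19 mm behind it; z points along the fingers, y is the line along which they close (so a half turn about z gives the same grasp; the last joint's range is limited). The gripper opens to 85 mm and grips with 20 to 120 N. Pads are 22 mm wide; open, the fingers measure 114 mm over their backs; the gripper's body (76 mm by 85 mm) begins 54 mm behind the grasp point. The pads swing forward as they close: fully open they stand 13 mm farther back than shut.
Start: joints at [1.167, 0.217, 1.613, -0, 1.311, -0.112], TCP at [0.18, 0.599, 0.231] pointing down, gripper open.
Joint ranges: [-2.75, 2.75], [-0.78, 2.1], [0.31, 2.55], [-1.13, 4.27], [0.13, 2.63], [-2.58, 2.58]. Speed limits (rad/s): [2.79, 2.79, 3.14, 3.14, 3.14, 3.14].

## Interface

Orientations are given as a unit quaternion [x, y, z, w].
In Python, from cell import observe, capture, hand_in, cut_out gives the robot as it stands. The module is installed in compiled form; this text tells all that it offers.
- The arm moves only by the shell command python3 -m creep 'ROWS' [OPENING]. ROWS is a JSON object of lists of equal length, an entry for each row: "linear": the shift along the tool's x, y, z each as a share of 0.2 m, from -1 to 1, a list of three; "twist": the turn about the tool's z as a share of pi/4 rad, from -1 to 1. In form: {"linear": [[dx, dy, dz], ...], "twist": [twist, ...]}. A call has 1 to 5 rows; each row is the pose to reach, as a shift and turn from the pose commanded when the call began, along the tool's axes at that moment; what a row does not reach only later rows make up. A row lasts 1/12 s, in which the tool goes at most 41.7 mm and 7.16 degrees, less where a joint would pass 70% of its speed; a pose out of reach is approached as far as the arm can. A call with a number of a shift or a turn outside -1 to 1 is refused whole. A call with a gripper value outside its range is refused whole. OPENING is the closure, from -1 (fully open) to 1 (shut), set as the call begins (- or left out, the last holds). The fingers move at their own pace and stop on an object; the grip force is fixed at half the most. Time passes only in rows, so rows that repeat a pose let the fingers close. It gives the time, the measured TCP pose, the force, the opening and the grip force at its end, in the units of the state.
- observe(): the state, without advancing time (a new reading comes with each control period).
- capture(name): name is "side" or "top"; returns a dict with "pixels" (420x560x3 uint8, red, green, blue), "vfov" (degrees; the focal length in pixels is half the picture's height over the tangent of half this angle, whatever the lens; pixels are square), "cx", "cy" (the principal point, pixels), "rvec" (rotation vector, rad) and "tvec" (3), from world to camera coordinates, as OpenCV has them. Camera axes: x right, y down, z forward; pixel columns grow to the right and rows downward; lengths in m; the calibration is good to about 2 mm. A picture is of the moment at which its call begins. There is no depth.
- hand_in(): hands the job in; it is judged then, once.
Trained networks look in the newest picture that a camera, given by its name, has taken for a name from the list of things; names that differ only in an ending like _2 or _b are one class to them, and where a whole thing is asked for, a point or a joint stands for the part that bears it (a point fixed in the world has none). Each returns a list of dicts, best first, with "conf" (0 to 1); they miss things now and then, are a little off and sometimes report something else, mostly with a low value. They report only what shows in the picture. A call takes as long as a camera call. They do not tell look-alikes from the thing itself.
- cut_out(camera, query): "region" (420x560 bool, what is visible of it) and "location" ([column, row] in pixels, amid what is visible of it).
The state is a dict: "time": time; "joints": joint angles; "joint_vel": joint speeds; "joint_torque": joint torques, N m; "ee_pos": TCP position; "eef_rot": TCP orientation; "force": force on the tool from outside, world axes, zero at the start; "moment": the same for the moment, N m; "opening": finger opening in m; "grasp_force": force on a finger pad.
Only numpy, scipy, OpenCV 4.12 (cv2) and the standard library are available. Lean on these libraries where they do the work, as an engineer would, in place of code of your own. Each camera call takes 0.05 s, during which the arm holds its last target. There are 200 camera calls.

## Working session

There is one attempt and no reset: what is moved stays moved. The work goes in short steps, Python scripts to look and compute and a shell command to move; the robot and the scene stay as the last step left them, time stands still between calls to the robot, and variables do not carry over. Pictures are saved under pics/ and viewed, at most 14 in all, crops included, and the job is handed in when it is done.

```bash
mkdir -p pics; ls; cat > h.py <<'E'
import numpy as np, cv2, json
from cell import observe, capture, hand_in, cut_out
def cam(name, save=None):
    c=capture(name); c['f']=210/np.tan(np.radians(c['vfov'])/2)
    c['K']=np.array([[c['f'],0,c['cx']],[0,c['f'],c['cy']],[0,0,1.]])
    c['R']=cv2.Rodrigues(np.array(c['rvec'],float))[0]; c['t']=np.array(c['tvec'],float).ravel()
    c['C']=-c['R'].T@c['t']
    if save: cv2.imwrite('pics/'+save,c['pixels'][:,:,::-1])
    return c
def ray(c,p):
    d=c['R'].T@np.array([(p[0]-c['cx'])/c['f'],(p[1]-c['cy'])/c['f'],1.]); return d/np.linalg.norm(d)
def onz(c,p,z):
    d=ray(c,p); return c['C']+d*(z-c['C'][2])/d[2]
def proj(c,P):
    return cv2.projectPoints(np.array(P,float).reshape(-1,1,3),np.array(c['rvec'],float),c['t'],c['K'],None)[0].reshape(-1,2)
def tri(c1,p1,c2,p2):
    d1,d2=ray(c1,p1),ray(c2,p2); A=np.stack([d1,-d2],1)
    s=np.linalg.lstsq(A,c2['C']-c1['C'],rcond=None)[0]
    a,b=c1['C']+d1*s[0],c2['C']+d2*s[1]; return (a+b)/2,np.linalg.norm(a-b)
E
python3 - <<'E'
from h import *
np.set_printoptions(precision=3,suppress=True)
a=cam('top','top1.png');b=cam('side','side1.png')
for c in(a,b): print(c['C'],c['R'][2],c['vfov'],c['cx'],c['cy'])
for n in ['board','foil_pan','casserole','sugar_pot','pot_lid','sauce','shaker','jar','tumbler','tin']:
    for k in('top','side'):
        for r in cut_out(k,n)[:4]:
            ys,xs=np.nonzero(r['region']); print(n,k,round(r['conf'],2),np.round(r['location']),xs.min(),xs.max(),ys.min(),ys.max())
print(observe())
E
```

```text
pics
[0.423 0.045 1.208] [ 0.076 -0.016 -0.997] 44.77669799996059 284.24106835062696 205.18001236587125
[ 0.17  -0.867  0.722] [ 0.271  0.76  -0.59 ] 44.78573773928238 277.20685839147643 212.65436129045457
board top 0.9 [272. 160.] 216 335 132 187
board side 0.64 [327. 209.] 283 378 169 243
board side 0.57 [190. 171.] 180 205 158 185
foil_pan top 0.59 [397. 149.] 370 428 111 183
foil_pan side 0.76 [398. 268.] 348 452 234 305
casserole top 0.71 [162. 163.] 113 210 125 203
casserole side 0.72 [288. 145.] 251 315 119 171
casserole side 0.58 [278. 245.] 258 290 222 272
sugar_pot top 0.96 [180. 278.] 162 194 266 294
sugar_pot side 0.7 [282. 146.] 251 314 119 172
sugar_pot side 0.6 [190. 171.] 180 206 158 186
pot_lid top 0.79 [382. 250.] 367 394 239 266
pot_lid side 0.87 [276. 294.] 259 292 280 307
sauce top 0.77 [130. 252.] 112 147 240 261
sauce top 0.7 [208. 250.] 197 222 240 260
sauce top 0.67 [166. 231.] 151 180 220 240
sauce side 0.82 [209. 135.] 199 217 110 163
sauce side 0.75 [225. 167.] 215 235 138 196
sauce side 0.71 [235. 139.] 222 241 119 173
shaker top 0.84 [239. 289.] 231 251 
[... 290 characters left out ...]
297. 233.] 284 310 217 244
jar side 0.61 [264. 212.] 254 281 199 235
tumbler top 0.84 [344. 238.] 330 360 223 253
tumbler side 0.61 [273. 245.] 259 291 221 271
tin top 0.76 [415. 274.] 401 434 259 288
tin side 0.79 [266. 326.] 246 284 307 350
{'time': 1.1, 'joints': array([ 1.167,  0.217,  1.613,  0.   ,  1.311, -0.112]), 'joint_vel': array([-0.   ,  0.001,  0.001, -0.001, -0.001,  0.   ]), 'joint_torque': array([  0.   , -39.691, -30.426,  -0.   ,   0.001,   0.   ]), 'ee_pos': array([0.18 , 0.599, 0.231]), 'eef_rot': array([ 0.145,  0.989, -0.   , -0.   ]), 'force': array([-0.06 , -0.148,  0.944]), 'moment': array([-0.014, -0.02 , -0.043]), 'grasp_force': 0.0, 'opening': 0.0856449601046215}
```

```bash
python3 -c "
import cv2
a=cv2.imread('pics/top1.png')[100:320,80:460];cv2.imwrite('pics/t1c.png',cv2.resize(a,(800,463),interpolation=3))
a=cv2.imread('pics/side1.png')[90:370,150:480];cv2.imwrite('pics/s1c.png',cv2.resize(a,(700,594),interpolation=3))"
```

```text
(no output)
```

View pics/t1c.png

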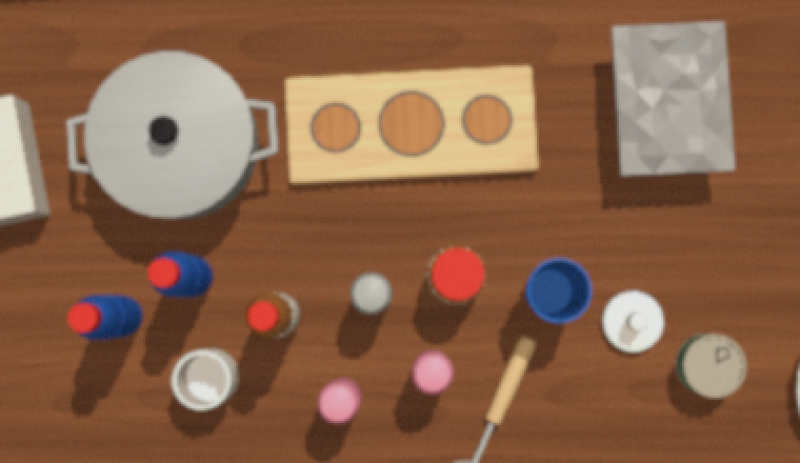

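View pics/s1c.png

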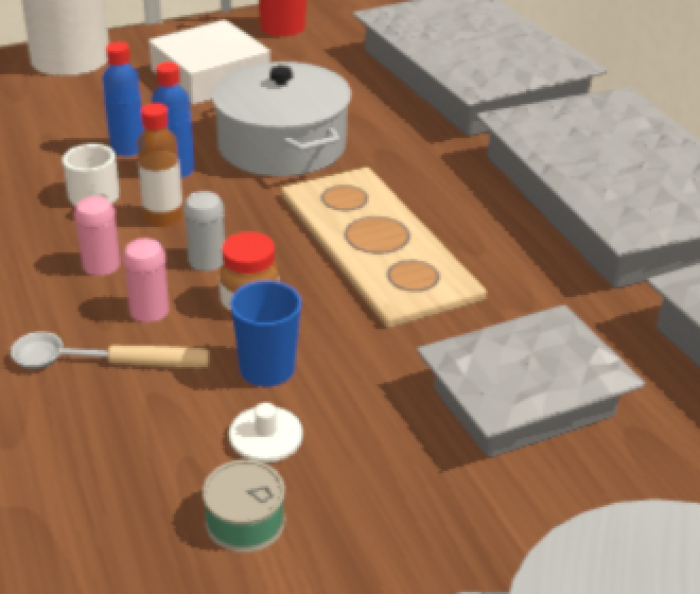

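Both views agree on what is where. Top view, full-frame pixels:
- **Row of objects:** pot (180,278), amber sauce (208,250), steel shaker (259,236), red-lidded jar (297,233), tumbler (344,238), lid (382,250), tin (415,274).
- **Board and ends:** board (272,160), with the casserole at the left end and the foil pan at the right end.

There are two sets of candidates:
- **Sauce:** (130,252) and (166,231) are blue. (208,250) is amber with a label, so it is the one.
- **Shaker:** (239,289) and (283,276) are pink. (259,236) is steel, so it is the one.

Next I'll fit positions and take a confirming crop.

```bash
cat > meas.py <<'E'
from h import *
from scipy.optimize import least_squares
np.set_printoptions(precision=4,suppress=True)
def pick(k,n,loc):
    rs=[r for r in cut_out(k,n) if np.hypot(*(np.array(r['location'])-loc))<9]
    return rs[0]['region'] if rs else None
def box(reg):
    ys,xs=np.nonzero(reg); return np.array([xs.min(),xs.max()+1,ys.min(),ys.max()+1],float)-.5
th=np.linspace(0,2*np.pi,48,endpoint=False)
def pts(x,y,zb,prof):
    return np.concatenate([np.stack([x+r*np.cos(th),y+r*np.sin(th),0*th+zb+z],1) for r,z in prof])
def pbox(c,P):
    q=proj(c,P); return np.array([q[:,0].min(),q[:,0].max(),q[:,1].min(),q[:,1].max()])
def fit(views,prof,x0):
    f=lambda p:np.concatenate([pbox(c,pts(*p,prof))-b for c,b in views])
    s=least_squares(f,[*x0,0.],loss='soft_l1',x_scale=[.1,.1,.1]); return s.x,f(s.x)
PROF=dict(sugar_pot=[(.031,0),(.031,.055)],pot_lid=[(.033,.006),(.033,.011),(.010,.038)],
 sauce=[(.023,0),(.023,.105),(.0145,.145)],shaker=[(.021,0),(.022,.068),(.021,.075),(.005,.085)])
E
python3 - <<'E'
from meas import *
a=cam('top');b=cam('side')
L=dict(sugar_pot=((178,280),(192,171)),pot_lid=((381,252),(276,294)),sauce=((209,250),(225,167)),shaker=((257,238),(246,196)))
for n,(p,q) in L.items():
    v=[(c,box(r)) for c,r in((a,pick('top',n,p)),(b,pick('side',n,q))) if r is not None]
    x,res=fit(v,PROF[n],onz(a,p,.04)[:2]); print(n,len(v),x,res.round(1))
# marks by colour: darker orange-brown inside board hull
H={}
for c,k,loc in((a,'top',(272,160)),(b,'side',(327,209))):
    reg=pick(k,'board',loc).astype(np.uint8)
    hull=cv2.convexHull(np.argwhere(reg)[:,::-1].astype(np.int32)); m=np.zeros_like(reg); cv2.fillConvexPoly(m,hull,1); m=cv2.erode(m,np.ones((5,5)))
    im=c['pixels'].astype(int); sat=(im[:,:,2]<.55*im[:,:,0])|(im.sum(2)<380)
    mk=(m>0)&sat; n,lab,st,ce=cv2.connectedComponentsWithStats(mk.astype(np.uint8))
    H[k]=[]
    for i in range(1,n):
        if st[i,4]>80:
            e=cv2.fitEllipse(cv2.convexHull(np.argwhere(lab==i)[:,::-1].astype(np.int32))); H[k].append(e[0]); print(k,st[i],e)
H['top'].sort();H['side'].sort()
for p,q in zip(H['top'],H['side']): print(tri(a,p,b,q),onz(a,p,.015),onz(b,q,.015))
for n,p in(('foil',(397,149)),('cass',(162,163)),('jar',(297,233)),('tumb',(344,238)),('tin',(415,274)),('pink',(239,289)),('blue',(166,231))): print(n,onz(a,p,.05)[:2])
i=a['pixels'][225:270,190:285,::-1];j=b['pixels'][130:225,190:285,::-1]
cv2.imwrite('pics/conf.png',cv2.resize(np.vstack([i,j]),None,fx=4,fy=4,interpolation=2))
E
```

```text
sugar_pot 2 [0.3461 0.272  0.0038] [ 0.  -0.  -0.2 -0.1 -0.4  0.1 -1.2  1.5]
pot_lid 2 [ 0.4016 -0.1987 -0.0007] [-0.1  0.3 -0.7 -0.5 -0.1 -1.2 -0.9  1.2]
sauce 2 [0.414  0.1951 0.0008] [-0.1  0.4 -0.8 -0.3 -0.5 -0.7  0.2 -0.2]
shaker 2 [0.4353 0.091  0.0033] [-0.3  0.7 -0.4 -0.6 -0.4 -0.7  0.4 -0.3]
top [261 145  29  29 653] ((274.89324951171875, 158.4766387939453), (28.526729583740234, 29.293792724609375), 103.44767761230469)
top [300 146  22  21 345] ((310.491943359375, 156.27227783203125), (20.8038330078125, 21.396055221557617), 110.34970092773438)
top [228 150  23  22 364] ((239.0679931640625, 160.1266632080078), (21.19286346435547, 22.134061813354492), 89.19031524658203)
side [303 178  19  10 155] ((311.9455871582031, 182.73712158203125), (9.999604225158691, 18.68562889099121), 90.18281555175781)
side [314 193  28  15 336] ((327.3515930175781, 200.19424438476562), (15.264527320861816, 27.2258243560791), 92.22045135498047)
side [334 214  22  12 209] ((344.25360107421875, 219.352294921875), (12.369988441467285, 20.990137100219727), 94.13914489746094)
(array([0.6223, 0.1315, 0.0149]), np.float64(1.9614215524496398e-05)) [0.6222 0.1315 0.015 ] [0.6222 0.1314 0.015 ]
(array([0.6256, 0.0468, 0.0146]), np.float64(0.0008818299974300075)) [0.6252 0.0469 0.015 ] [0.6258 0.0462 0.015 ]
(array([ 0.6296, -0.0375,  0.0144]), np.float64(0.0002791633400208116)) [ 0.6294 -0.0374  0.015 ] [ 0.6294 -0.0382  0.015 ]
foil [ 0.6379 -0.2349]
cass [0.6119 0.3049]
jar [ 0.4478 -0.001 ]
tumb [ 0.4349 -0.1076]
tin [ 0.3513 -0.2667]
pink [0.324  0.1314]
blue [0.4565 0.2953]
```

View pics/conf.png

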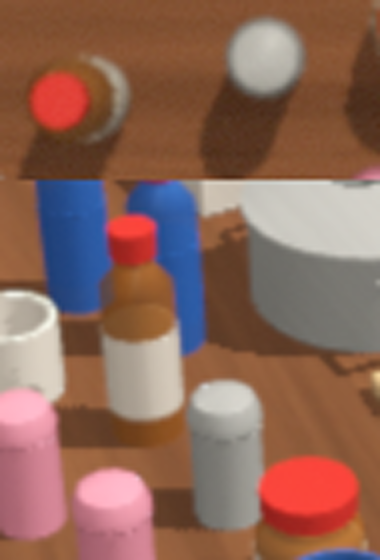

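The crop shows the amber bottle with a paper label and red cap, and the plain steel shaker; both match the description. The mark spacing (85 mm) and heights (15 mm) fit, and all the objects stand at z≈0. First I turn the tool so the fingers close along world x, then approach the pot.

```bash
cat >> h.py <<'E'
from scipy.spatial.transform import Rotation as Ro
def to(*P):
    s=observe(); R=Ro.from_quat(s['eef_rot']).as_matrix(); p=np.array(s['ee_pos'])
    print('t',s['time'],'p',p.round(4),'yang',np.degrees(np.arctan2(R[1,1],R[0,1])).round(2),'tilt',R[:,2].round(3),'open',round(s['opening'],4),'grip',s['grasp_force'],'F',np.round(s['force'],1),'j',np.round(s['joints'],2))
    for q in P: print(' ->',q,'shares',(R.T@(np.array(q)-p)/.2).round(3)); p=np.array(q)
E
python3 -m creep '{"linear":[[-0.61,-0.65,0],[-0.61,-0.65,0],[-0.61,-0.65,0],[-0.61,-0.65,0],[-0.61,-0.65,0]],"twist":[0.15,0.3,0.45,0.6,0.75]}' -1
python3 -m creep '{"linear":[[0,0,0],[0,0,0],[0,0,0],[0,0,0],[0,0,0]],"twist":[0.15,0.3,0.45,0.6,0.75]}'
python3 -m creep '{"linear":[[0,0,0],[0,0,0]],"twist":[0.129,0.129]}'
python3 -c "
from h import *
to((.346,.272,.231),(.346,.272,.022))"
```

```text
time: 2.12
ee_pos: [0.2607, 0.4347, 0.2309]
eef_rot: [0.43, 0.903, -0.001, 0.001]
force: [0.1, 0.4, 0.1]
opening: 0.0853
grasp_force: 0.0
time: 2.53
ee_pos: [0.2594, 0.4389, 0.2315]
eef_rot: [0.673, 0.74, 0.0, -0.0]
force: [-0.2, -0.6, -0.9]
opening: 0.0851
grasp_force: 0.0
time: 2.7
ee_pos: [0.2593, 0.439, 0.2314]
eef_rot: [0.708, 0.706, 0.0, -0.0]
force: [0.2, -0.4, -0.4]
opening: 0.0854
grasp_force: 0.0
t 2.7 p [0.2593 0.439  0.2314] yang -0.12 tilt [ 0.  0. -1.] open 0.0854 grip 0.0 F [ 0.2 -0.4 -0.4] j [ 0.9  -0.03  1.88 -0.    1.29  0.9 ]
 -> (0.346, 0.272, 0.231) shares [-0.834  0.435  0.002]
 -> (0.346, 0.272, 0.022) shares [-0.    -0.     1.045]
```

```bash

python3 -m creep '{"linear":[[-0.834,0.435,0],[-0.834,0.435,0],[-0.834,0.435,0],[-0.834,0.435,0],[-0.834,0.435,0]],"twist":[0,0,0,0,0]}'
python3 -m creep '{"linear":[[0,0,0.2],[0,0,0.35],[0,0,0.5],[0,0,0.5]],"twist":[0,0,0,0]}'
python3 -c "
from h import *
to((.346,.272,.022))
cam('top','t2.png')
c=cam('side','s2.png');cv2.imwrite('pics/s2c.png',cv2.resize(c['pixels'][60:260,120:400,::-1],None,fx=2.5,fy=2.5))"
```

```text
time: 3.12
ee_pos: [0.3473, 0.2691, 0.2315]
eef_rot: [0.707, 0.707, -0.0, 0.001]
force: [0.7, -0.1, 0.0]
opening: 0.0853
grasp_force: 0.0
time: 3.45
ee_pos: [0.3415, 0.2692, 0.1255]
eef_rot: [0.707, 0.708, -0.006, -0.002]
force: [-1.1, -0.1, -1.0]
opening: 0.0855
grasp_force: 0.0
t 3.45 p [0.3415 0.2692 0.1255] yang 0.07 tilt [-0.011 -0.006 -1.   ] open 0.0855 grip 0.0 F [-1.1 -0.1 -1. ] j [ 0.51 -0.06  2.13 -0.    1.09  0.5 ]
 -> (0.346, 0.272, 0.022) shares [0.017 0.028 0.517]
```

View pics/s2c.png

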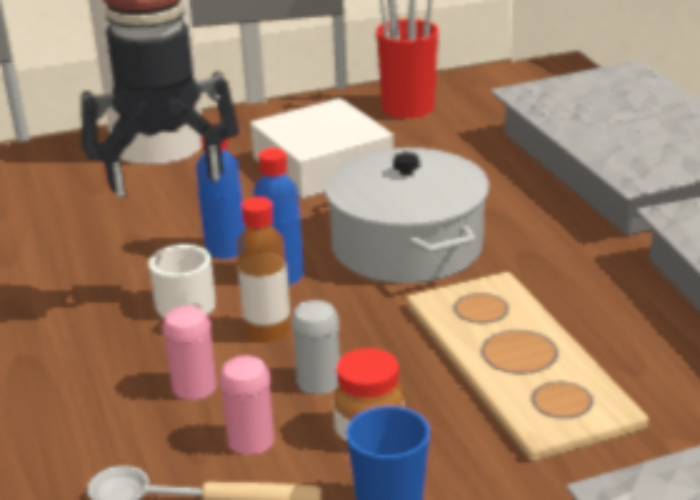

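The gripper is above the pot, fingers straddling it along x, clear of the bottles. I let it settle before descending.

```bash

python3 -m creep '{"linear":[[0,0,0],[0,0,0],[0,0,0]],"twist":[0,0,0]}' | tail -5
python3 -c "
from h import *
to((.346,.272,.022))"
```

```text
ee_pos: [0.3477, 0.2733, 0.1336]
eef_rot: [0.707, 0.707, 0.002, 0.001]
force: [-0.5, -0.3, 0.0]
opening: 0.0852
grasp_force: 0.0
t 3.8 p [0.3477 0.2733 0.1336] yang 0.03 tilt [ 0.004  0.002 -1.   ] open 0.0852 grip 0.0 F [-0.5 -0.3  0. ] j [ 0.51 -0.07  2.12 -0.    1.09  0.51]
 -> (0.346, 0.272, 0.022) shares [-0.008 -0.011  0.558]
```

```bash

python3 -m creep '{"linear":[[0,0,0.13],[0,0,0.27],[0,0,0.4],[0,0,0.5],[0,0,0.545]],"twist":[0,0,0,0,0]}' | tail -5
python3 -m creep '{"linear":[[0,0,0],[0,0,0],[0,0,0],[0,0,0],[0,0,0]],"twist":[0,0,0,0,0]}' | tail -5
python3 -c "
from h import *
to((.346,.272,.022))"
```

```text
ee_pos: [0.3451, 0.2717, 0.0209]
eef_rot: [0.707, 0.707, -0.001, -0.0]
force: [0.2, 0.0, -0.6]
opening: 0.0854
grasp_force: 0.0
ee_pos: [0.3474, 0.2729, 0.0238]
eef_rot: [0.707, 0.707, 0.002, 0.0]
force: [-0.1, 0.2, -0.5]
opening: 0.0854
grasp_force: 0.0
t 4.6333 p [0.3474 0.2729 0.0238] yang -0.02 tilt [ 0.003  0.002 -1.   ] open 0.0854 grip 0.0 F [-0.1  0.2 -0.5] j [0.51 0.13 2.17 0.   0.84 0.51]
 -> (0.346, 0.272, 0.022) shares [-0.005 -0.007  0.009]
```

Good. Grip, then lift.

```bash

python3 -m creep '{"linear":[[0,0,0],[0,0,0],[0,0,0],[0,0,0],[0,0,0]],"twist":[0,0,0,0,0]}' 1 | tail -3
python3 -m creep '{"linear":[[0,0,0],[0,0,0],[0,0,0],[0,0,0],[0,0,0]],"twist":[0,0,0,0,0]}' | tail -5
python3 -c "
from h import *
to()"
```

```text
force: [-1.4, -1.8, 6.1]
opening: 0.0609
grasp_force: 64.9
ee_pos: [0.3469, 0.2726, 0.0235]
eef_rot: [0.707, 0.707, 0.001, 0.0]
force: [-2.0, -1.0, 6.7]
opening: 0.0606
grasp_force: 64.9
t 5.4667 p [0.3469 0.2726 0.0235] yang -0.03 tilt [ 0.001  0.001 -1.   ] open 0.0606 grip 64.90352232009172 F [-2.  -1.   6.7] j [0.51 0.13 2.17 0.   0.84 0.51]
```

```bash

python3 -m creep '{"linear":[[0,0,-0.15],[0,0,-0.35],[0,0,-0.55],[0,0,-0.75],[0,0,-0.95]],"twist":[0,0,0,0,0]}' | tail -5
python3 -m creep '{"linear":[[0,0,0],[0,0,0],[0,0,0]],"twist":[0,0,0]}' | tail -5
python3 -c "
from h import *
to((.6256,.0467,.2135))
c=cam('side');cv2.imwrite('pics/s3c.png',cv2.resize(c['pixels'][60:260,120:400,::-1],None,fx=2,fy=2))"
```

```text
ee_pos: [0.3453, 0.2717, 0.2137]
eef_rot: [0.707, 0.707, -0.0, -0.0]
force: [0.6, -0.1, -1.1]
opening: 0.0605
grasp_force: 66.0
ee_pos: [0.3455, 0.2718, 0.2116]
eef_rot: [0.707, 0.707, -0.001, -0.0]
force: [0.0, -0.2, -2.6]
opening: 0.0609
grasp_force: 66.0
t 6.1333 p [0.3455 0.2718 0.2116] yang -0.02 tilt [-0.001 -0.001 -1.   ] open 0.0609 grip 66.00918978452682 F [ 0.  -0.2 -2.6] j [ 0.51 -0.18  2.05  0.    1.27  0.51]
 -> (0.6256, 0.0467, 0.2135) shares [-1.125  1.401 -0.01 ]
```

View pics/s3c.png

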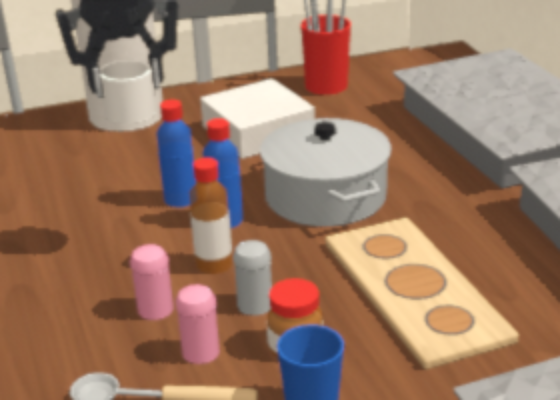

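The pot is held upright, around crop (125,95). Moving over the middle mark.

```bash

python3 -m creep '{"linear":[[-0.1,0.13,0],[-0.2,0.26,0],[-0.32,0.4,0],[-0.45,0.55,0],[-0.56,0.7,0]],"twist":[0,0,0,0,0]}' | tail -5
python3 -m creep '{"linear":[[-0.12,0.15,0],[-0.24,0.3,0],[-0.35,0.44,0],[-0.46,0.57,0],[-0.565,0.7,0]],"twist":[0,0,0,0,0]}' | tail -5
python3 -m creep '{"linear":[[0,0,0.2],[0,0,0.4],[0,0,0.55],[0,0,0.6],[0,0,0.6]],"twist":[0,0,0,0,0]}' | tail -5
python3 -m creep '{"linear":[[0,0,0],[0,0,0],[0,0,0],[0,0,0]],"twist":[0,0,0,0]}' | tail -5
cat > look.py <<'E'
from meas import *
import sys
def look(n,name=None,crop=None):
    to()
    for i in range(2):
        a=cam('top');b=cam('side'); 
        p=onz(a,(0,0),0); s=observe(); v=[]
        g=np.array(s['ee_pos'])
        for c,k in((a,'top'),(b,'side')):
            rs=sorted(((np.hypot(*(np.array(r['location'])-proj(c,g)[0])),r) for r in cut_out(k,n)),key=lambda t:t[0])
            if rs and rs[0][0]<35: v.append((c,box(rs[0][1]['region']))); print(k,rs[0][1]['conf'],box(rs[0][1]['region']))
        if len(v): print(n,*fit(v,PROF[n],g[:2]))
    if name:
        im=np.hstack([a['pixels'][90:270,200:400],b['pixels'][90:270,200:400]])[:,:,::-1]
        cv2.imwrite('pics/'+name,cv2.resize(im,None,fx=2,fy=2,interpolation=2))
if __name__=='__main__': look(*sys.argv[1:])
E
python3 look.py sugar_pot l1.png
```

```text
ee_pos: [0.4851, 0.1582, 0.209]
eef_rot: [0.707, 0.707, -0.003, -0.002]
force: [0.3, 1.1, -1.3]
opening: 0.0606
grasp_force: 66.0
ee_pos: [0.6252, 0.0455, 0.2082]
eef_rot: [0.708, 0.707, -0.002, -0.002]
force: [0.2, 0.3, -1.4]
opening: 0.0605
grasp_force: 66.0
ee_pos: [0.6204, 0.0472, 0.0851]
eef_rot: [0.707, 0.707, -0.005, -0.005]
force: [-1.6, -0.8, -1.5]
opening: 0.0607
grasp_force: 66.0
ee_pos: [0.6281, 0.0472, 0.0952]
eef_rot: [0.707, 0.707, 0.002, 0.002]
force: [-0.4, -0.6, -0.6]
opening: 0.0607
grasp_force: 66.0
t 7.7667 p [0.6281 0.0472 0.0952] yang -0.01 tilt [ 0.005 -0.    -1.   ] open 0.0607 grip 65.99963385611773 F [-0.4 -0.6 -0.6] j [-0.04  0.37  1.7  -0.    1.07 -0.04]
top 0.62 [261.5 287.5 154.5 162.5]
side 0.85 [316.5 343.5 153.5 186.5]
sugar_pot [0.629  0.0479 0.0712] [ -1.732    1.1571 -20.7167   3.7567  -0.4039   0.3601  -0.4285   0.7023]
top 0.56 [261.5 286.5 155.5 163.5]
side 0.75 [315.5 343.5 154.5 186.5]
sugar_pot [0.6285 0.0493 0.0688] [ -2.3492   1.4798 -21.2442   3.1435   0.1335  -0.1732  -0.7822   1.2906]
```

View pics/l1.png

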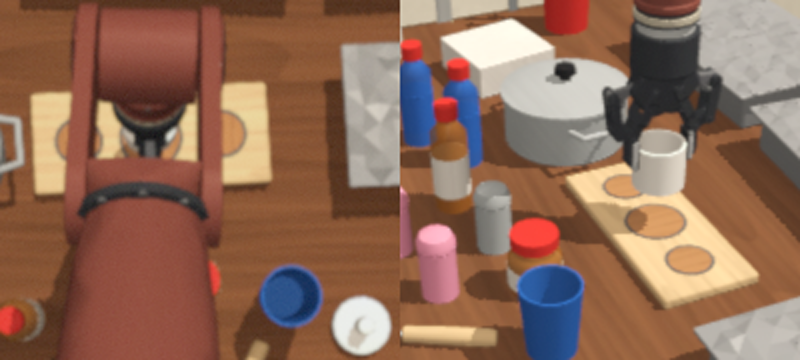

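Top view: the arm hides the pot. Side view: the pot hangs level above the middle mark, at crop (658,160). Lowering.

```bash

python3 -m creep '{"linear":[[0,0,0.06],[0,0,0.12],[0,0,0.18],[0,0,0.22],[0,0,0.23]],"twist":[0,0,0,0,0]}' | tail -5
python3 -m creep '{"linear":[[0,0,0],[0,0,0],[0,0,0],[0,0,0],[0,0,0]],"twist":[0,0,0,0,0]}' | tail -5
python3 -m creep '{"linear":[[0,0,0],[0,0,0],[0,0,0],[0,0,0],[0,0,0]],"twist":[0,0,0,0,0]}' | tail -5
python3 -c "
from h import *
to((.6256,.0467,.0385))"
```

```text
ee_pos: [0.6234, 0.0471, 0.0426]
eef_rot: [0.707, 0.707, -0.002, -0.002]
force: [-0.8, 0.2, -0.6]
opening: 0.0609
grasp_force: 66.0
ee_pos: [0.6268, 0.047, 0.0472]
eef_rot: [0.707, 0.707, 0.001, 0.001]
force: [1.0, 0.1, -2.0]
opening: 0.0607
grasp_force: 66.0
ee_pos: [0.6261, 0.047, 0.0463]
eef_rot: [0.707, 0.707, 0.0, 0.0]
force: [0.8, -0.9, -0.9]
opening: 0.0607
grasp_force: 66.0
t 9.4167 p [0.6261 0.047  0.0463] yang -0.03 tilt [ 0.  0. -1.] open 0.0607 grip 66.02742288261652 F [ 0.8 -0.9 -0.9] j [-0.04  0.43  1.72  0.    0.99 -0.04]
 -> (0.6256, 0.0467, 0.0385) shares [-0.002 -0.002  0.039]
```

```bash

python3 -m creep '{"linear":[[0,0,0.01],[0,0,0.02],[0,0,0.03],[0,0,0.03],[0,0,0.03]],"twist":[0,0,0,0,0]}' | tail -5
python3 -m creep '{"linear":[[0,0,0.005],[0,0,0.01],[0,0,0.01],[0,0,0.01],[0,0,0.01]],"twist":[0,0,0,0,0]}' | tail -5
python3 look.py sugar_pot
```

```text
ee_pos: [0.6257, 0.047, 0.0398]
eef_rot: [0.707, 0.707, -0.0, -0.0]
force: [-0.5, -0.1, -1.4]
opening: 0.0609
grasp_force: 66.0
ee_pos: [0.6263, 0.047, 0.0386]
eef_rot: [0.707, 0.707, 0.0, 0.0]
force: [-0.5, 0.0, 0.3]
opening: 0.0603
grasp_force: 66.1
t 10.25 p [0.6263 0.047  0.0386] yang -0.02 tilt [ 0.001 -0.    -1.   ] open 0.0603 grip 66.12460322678089 F [-0.5  0.   0.3] j [-0.04  0.44  1.72 -0.    0.98 -0.04]
top 0.48 [262.5 286.5 160.5 166.5]
side 0.65 [314.5 341.5 172.5 206.5]
sugar_pot [0.6264 0.0479 0.0175] [ -1.9306   1.6153 -20.4478   4.3202  -0.0188  -0.0214   0.3045  -0.1541]
```

```bash

python3 -m creep '{"linear":[[0,0,0.004],[0,0,0.007],[0,0,0.007],[0,0,0.007]],"twist":[0,0,0,0]}' | tail -5
python3 -m creep '{"linear":[[0,0,0],[0,0,0],[0,0,0],[0,0,0],[0,0,0]],"twist":[0,0,0,0,0]}' -1 | tail -5
python3 -m creep '{"linear":[[0,0,-0.1],[0,0,-0.2],[0,0,-0.4],[0,0,-0.6],[0,0,-0.7]],"twist":[0,0,0,0,0]}' | tail -5
python3 -c "
from h import *
to((.4016,-.1987,.18))"
```

```text
ee_pos: [0.6263, 0.047, 0.0385]
eef_rot: [0.707, 0.707, -0.0, 0.0]
force: [-3.5, -0.8, 9.1]
opening: 0.0607
grasp_force: 67.1
ee_pos: [0.6258, 0.0471, 0.0364]
eef_rot: [0.707, 0.707, -0.0, -0.0]
force: [0.1, -0.2, 0.2]
opening: 0.0854
grasp_force: 0.0
ee_pos: [0.6287, 0.047, 0.1823]
eef_rot: [0.707, 0.707, 0.003, 0.003]
force: [0.8, -0.1, 1.9]
opening: 0.0857
grasp_force: 0.0
t 11.8167 p [0.6287 0.047  0.1823] yang -0.02 tilt [ 0.007 -0.    -1.   ] open 0.0857 grip 0.0 F [ 0.8 -0.1  1.9] j [-0.04  0.27  1.65  0.    1.22 -0.04]
 -> (0.4016, -0.1987, 0.18) shares [-1.229 -1.135  0.003]
```

```bash

python3 -m creep '{"linear":[[-0.12,-0.11,0],[-0.24,-0.22,0],[-0.36,-0.33,0],[-0.49,-0.45,0],[-0.614,-0.56,0]],"twist":[0,0,0,0,0]}' -0.2 | tail -5
python3 -m creep '{"linear":[[-0.14,-0.12,0],[-0.28,-0.25,0],[-0.41,-0.37,0],[-0.52,-0.47,0],[-0.614,-0.561,0]],"twist":[0,0,0,0,0]}' | tail -5
python3 -m creep '{"linear":[[0,0,0.1],[0,0,0.2],[0,0,0.3],[0,0,0.35],[0,0,0.35]],"twist":[0,0,0,0,0]}' | tail -5
python3 -m creep '{"linear":[[0,0,0],[0,0,0],[0,0,0],[0,0,0],[0,0,0]],"twist":[0,0,0,0,0]}' | tail -5
python3 - <<'E'
from meas import *
to((.4016,-.1987,.0165))
a=cam('top');b=cam('side')
P=(.6256,.0467,.04)
v=[]
for c,k in((a,'top'),(b,'side')):
    r=pick(k,'sugar_pot',proj(c,P)[0])
    if r is not None: v.append((c,box(r)))
print(len(v),fit(v,PROF['sugar_pot'],P[:2]))
# rim/mark by colour top: white pot vs mark circle concentric
im=np.hstack([a['pixels'][130:290,250:400],b['pixels'][170:330,230:380]])[:,:,::-1]
cv2.imwrite('pics/l2.png',cv2.resize(im,None,fx=2.6,fy=2.6,interpolation=2))
E
```

```text
ee_pos: [0.5126, -0.0765, 0.1767]
eef_rot: [0.707, 0.707, -0.0, -0.0]
force: [0.7, 0.5, 0.1]
opening: 0.0513
grasp_force: 0.0
ee_pos: [0.4002, -0.1997, 0.1768]
eef_rot: [0.708, 0.707, -0.0, 0.0]
force: [0.9, -0.8, -0.5]
opening: 0.0512
grasp_force: 0.0
ee_pos: [0.3996, -0.1971, 0.1042]
eef_rot: [0.707, 0.707, -0.001, -0.003]
force: [-0.4, 0.7, 0.5]
opening: 0.0512
grasp_force: 0.0
ee_pos: [0.4025, -0.1988, 0.1079]
eef_rot: [0.707, 0.707, 0.0, 0.001]
force: [0.7, -0.8, -0.3]
opening: 0.0512
grasp_force: 0.0
t 13.4833 p [ 0.4025 -0.1988  0.1079] yang -0.0 tilt [ 0.002 -0.001 -1.   ] open 0.0512 grip 0.0 F [ 0.7 -0.8 -0.3] j [-0.62 -0.01  2.12 -0.    1.04 -0.62]
 -> (0.4016, -0.1987, 0.0165) shares [ 0.001 -0.005  0.457]
2 (array([0.6266, 0.0464, 0.0169]), array([-0.2631,  0.2684, -0.5158,  0.2402, -0.6833,  0.3407, -0.2231,
        0.3458]))
```

View pics/l2.png

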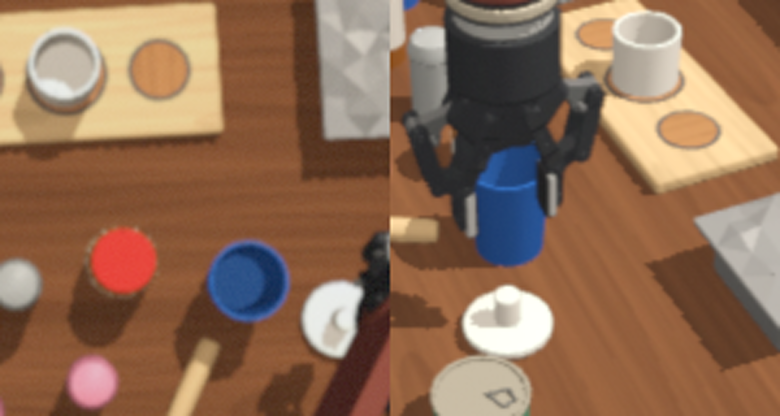

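The pot stands upright and centred on the middle mark (measured .6266,.0464 against .6256,.0467). The gripper is over the lid, with tumbler and tin clear. Descending on the knob.

```bash

python3 -m creep '{"linear":[[0,0,0.1],[0,0,0.2],[0,0,0.3],[0,0,0.37],[0,0,0.4]],"twist":[0,0,0,0,0]}' | tail -5
python3 -m creep '{"linear":[[0,0,0.02],[0,0,0.04],[0,0,0.045],[0,0,0.045],[0,0,0.045]],"twist":[0,0,0,0,0]}' | tail -5
python3 -m creep '{"linear":[[0,0,0],[0,0,0],[0,0,0],[0,0,0],[0,0,0]],"twist":[0,0,0,0,0]}' | tail -5
python3 -m creep '{"linear":[[0,0,0],[0,0,0],[0,0,0],[0,0,0],[0,0,0]],"twist":[0,0,0,0,0]}' 1| tail -5
python3 -m creep '{"linear":[[0,0,0],[0,0,0],[0,0,0],[0,0,0],[0,0,0]],"twist":[0,0,0,0,0]}' | tail -5
python3 -c "
from h import *
to()"
```

```text
ee_pos: [0.4001, -0.1974, 0.0248]
eef_rot: [0.707, 0.707, -0.0, -0.002]
force: [0.4, -0.2, -0.5]
opening: 0.0509
grasp_force: 0.0
ee_pos: [0.4024, -0.1989, 0.0186]
eef_rot: [0.707, 0.707, 0.0, 0.001]
force: [-0.3, 0.5, 0.6]
opening: 0.0514
grasp_force: 0.0
ee_pos: [0.4018, -0.1985, 0.018]
eef_rot: [0.707, 0.707, 0.0, 0.0]
force: [0.1, 0.3, -0.2]
opening: 0.0511
grasp_force: 0.0
ee_pos: [0.402, -0.1986, 0.0181]
eef_rot: [0.707, 0.707, 0.0, 0.0]
force: [-0.7, 0.6, 2.3]
opening: 0.0177
grasp_force: 58.6
ee_pos: [0.402, -0.1986, 0.0181]
eef_rot: [0.707, 0.707, 0.0, 0.0]
force: [-0.6, 0.9, 4.2]
opening: 0.0177
grasp_force: 58.8
t 15.7667 p [ 0.402  -0.1986  0.0181] yang -0.02 tilt [ 0. -0. -1.] open 0.0177 grip 58.81313860416412 F [-0.6  0.9  4.2] j [-0.62  0.16  2.15 -0.    0.83 -0.62]
```

```bash

python3 -m creep '{"linear":[[0,0,-0.15],[0,0,-0.33],[0,0,-0.5],[0,0,-0.66],[0,0,-0.8]],"twist":[0,0,0,0,0]}' | tail -5
python3 -m creep '{"linear":[[0,0,0],[0,0,0],[0,0,0],[0,0,0]],"twist":[0,0,0,0]}' | tail -5
python3 look.py pot_lid
python3 -c "
from h import *
to((.6261,.0465,.18))
c=cam('side');cv2.imwrite('pics/s4c.png',cv2.resize(c['pixels'][150:350,180:420,::-1],None,fx=2.5,fy=2.5))"
```

```text
ee_pos: [0.4016, -0.1983, 0.1794]
eef_rot: [0.707, 0.707, 0.0, 0.0]
force: [0.1, -0.6, -1.1]
opening: 0.0179
grasp_force: 58.8
ee_pos: [0.4002, -0.1974, 0.1754]
eef_rot: [0.707, 0.707, -0.0, -0.002]
force: [-0.2, 0.2, -0.0]
opening: 0.0183
grasp_force: 58.8
t 16.5167 p [ 0.4002 -0.1974  0.1754] yang -0.02 tilt [-0.004  0.003 -1.   ] open 0.0183 grip 58.759337067604065 F [-0.2  0.2 -0. ] j [-0.62 -0.11  2.07 -0.    1.19 -0.62]
top 0.74 [379.5 396.5 237.5 268.5]
side 0.85 [254.5 291.5 213.5 243.5]
pot_lid [ 0.4023 -0.1918  0.152 ] [-3.3829 12.2053 -0.979   0.3811 -0.1969 -0.0902  0.2579 -0.1384]
top 0.8 [378.5 398.5 237.5 268.5]
side 0.9 [255.5 292.5 213.5 242.5]
pot_lid [ 0.4033 -0.1932  0.1538] [-1.5387 11.1062 -1.452  -0.0408 -0.497  -0.3131 -0.2441  0.4143]
t 16.9167 p [ 0.4016 -0.1983  0.1775] yang -0.02 tilt [-0.001  0.    -1.   ] open 0.018 grip 58.758190870285034 F [ 0.2  0.3 -0.9] j [-0.62 -0.12  2.07 -0.    1.19 -0.62]
 -> (0.6261, 0.0465, 0.18) shares [ 1.225  1.122 -0.013]
```

View pics/s4c.png

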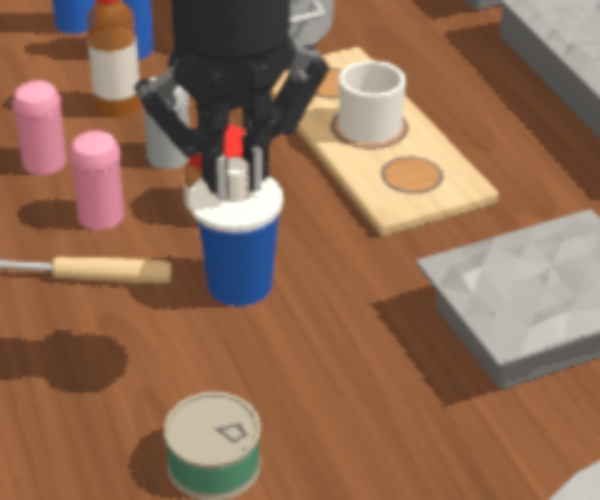

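The lid hangs level in the fingers, at crop (237,200), clear of the tumbler. Carrying it over the pot.

```bash

python3 -m creep '{"linear":[[0.1,0.09,0],[0.22,0.2,0],[0.36,0.33,0],[0.49,0.45,0],[0.614,0.56,0]],"twist":[0,0,0,0,0]}' | tail -5
python3 -m creep '{"linear":[[0.13,0.12,0],[0.27,0.25,0],[0.41,0.37,0],[0.52,0.47,0],[0.612,0.56,0]],"twist":[0,0,0,0,0]}' | tail -5
python3 -m creep '{"linear":[[0,0,0.1],[0,0,0.2],[0,0,0.3],[0,0,0.38],[0,0,0.38]],"twist":[0,0,0,0,0]}' | tail -5
python3 -m creep '{"linear":[[0,0,0],[0,0,0],[0,0,0],[0,0,0],[0,0,0]],"twist":[0,0,0,0,0]}' | tail -5
python3 -m creep '{"linear":[[0,0,0],[0,0,0],[0,0,0],[0,0,0],[0,0,0]],"twist":[0,0,0,0,0]}' | tail -5
python3 - <<'E'
from meas import *
to((.6261,.0465,.082))
b=cam('side'); g=observe()['ee_pos']
for P,n in(((g[0],g[1],g[2]+.0),'pot_lid'),((.6266,.0464,.035),'sugar_pot')):
    r=pick('side',n,proj(b,P)[0])
    if r is None: print('none');continue
    bx=box(r); zb=g[2]-.018 if n=='pot_lid' else .015
    f=lambda p:pbox(b,pts(p[0],p[1],zb,PROF[n]))-bx
    s=least_squares(f,P[:2],x_scale=.1); print(n,bx,zb,s.x,s.fun)
cv2.imwrite('pics/s5c.png',cv2.resize(b['pixels'][120:260,260:400,::-1],None,fx=3.5,fy=3.5,interpolation=2))
E
```

```text
ee_pos: [0.5152, -0.0743, 0.1782]
eef_rot: [0.707, 0.707, 0.0, 0.0]
force: [-0.7, -1.4, -0.0]
opening: 0.0178
grasp_force: 58.8
ee_pos: [0.6272, 0.0488, 0.1778]
eef_rot: [0.707, 0.707, 0.0, -0.0]
force: [-0.0, -0.3, -0.6]
opening: 0.018
grasp_force: 58.8
ee_pos: [0.6224, 0.0469, 0.0971]
eef_rot: [0.707, 0.707, -0.003, -0.003]
force: [-0.1, 0.2, -0.8]
opening: 0.0181
grasp_force: 58.9
ee_pos: [0.6269, 0.0465, 0.1034]
eef_rot: [0.707, 0.707, 0.001, 0.001]
force: [0.1, -0.2, -2.0]
opening: 0.0175
grasp_force: 58.9
ee_pos: [0.6258, 0.0467, 0.1019]
eef_rot: [0.707, 0.707, -0.0, -0.0]
force: [-0.3, -1.5, -0.9]
opening: 0.0178
grasp_force: 58.9
t 19.05 p [0.6258 0.0467 0.1019] yang -0.02 tilt [-0. -0. -1.] open 0.0178 grip 58.89928579330444 F [-0.3 -1.5 -0.9] j [-0.04  0.36  1.7  -0.    1.09 -0.04]
 -> (0.6261, 0.0465, 0.082) shares [-0.001  0.001  0.099]
pot_lid [314.5 341.5 160.5 181.5] 0.08382630759018098 [0.6236 0.0458] [-0.7467  0.7415 -0.4095  0.318 ]
sugar_pot [314.5 341.5 178.5 206.5] 0.015 [0.6231 0.0405] [-0.0591  0.0521 -3.0202  2.7019]
```

View pics/s5c.png

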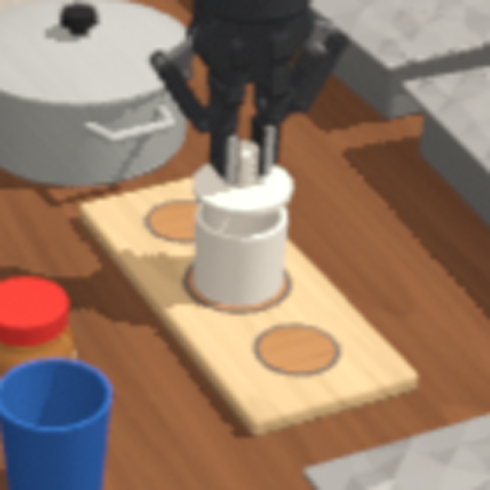

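The lid is aligned over the pot: both span columns 314.5–341.5. Seating it.

```bash

python3 -m creep '{"linear":[[0,0,0.02],[0,0,0.04],[0,0,0.06],[0,0,0.075],[0,0,0.08]],"twist":[0,0,0,0,0]}' | tail -5
python3 -m creep '{"linear":[[0,0,0.005],[0,0,0.01],[0,0,0.015],[0,0,0.015],[0,0,0.015]],"twist":[0,0,0,0,0]}' | tail -5
python3 -m creep '{"linear":[[0,0,0.005],[0,0,0.007],[0,0,0.007],[0,0,0.007]],"twist":[0,0,0,0]}' | tail -5
```

```text
ee_pos: [0.6251, 0.0466, 0.0847]
eef_rot: [0.707, 0.707, -0.001, -0.001]
force: [-0.6, -0.2, -0.6]
opening: 0.018
grasp_force: 58.9
ee_pos: [0.626, 0.0467, 0.083]
eef_rot: [0.707, 0.707, 0.0, 0.0]
force: [-0.5, 1.0, -1.1]
opening: 0.0183
grasp_force: 58.9
ee_pos: [0.6263, 0.0466, 0.0822]
eef_rot: [0.707, 0.707, 0.0, 0.0]
force: [0.1, 0.5, 2.6]
opening: 0.0178
grasp_force: 59.2
```

```bash

python3 -m creep '{"linear":[[0,0,0],[0,0,0],[0,0,0],[0,0,0],[0,0,0]],"twist":[0,0,0,0,0]}' -0.2 | tail -5
python3 -m creep '{"linear":[[0,0,-0.1],[0,0,-0.25],[0,0,-0.4],[0,0,-0.55],[0,0,-0.7]],"twist":[0,0,0,0,0]}' | tail -5
python3 -c "
from h import *
to((.414,.1951,.222))"
```

```text
ee_pos: [0.6257, 0.0466, 0.0813]
eef_rot: [0.707, 0.707, -0.0, -0.0]
force: [-0.0, 0.3, -0.2]
opening: 0.0513
grasp_force: 0.0
ee_pos: [0.6256, 0.0467, 0.2226]
eef_rot: [0.707, 0.707, -0.0, -0.0]
force: [1.1, -0.3, -0.2]
opening: 0.0515
grasp_force: 0.0
t 21.2 p [0.6256 0.0467 0.2226] yang -0.02 tilt [-0.  0. -1.] open 0.0515 grip 0.0 F [ 1.1 -0.3 -0.2] j [-0.04  0.23  1.62 -0.    1.3  -0.04]
 -> (0.414, 0.1951, 0.222) shares [ 0.742 -1.058  0.004]
```

```bash

python3 -m creep '{"linear":[[0.07,-0.1,0],[0.15,-0.21,0],[0.24,-0.33,0],[0.31,-0.44,0],[0.371,-0.53,0]],"twist":[0,0,0,0,0]}' -0.65 | tail -5
python3 -m creep '{"linear":[[0.08,-0.12,0],[0.16,-0.23,0],[0.24,-0.34,0],[0.31,-0.44,0],[0.371,-0.528,0]],"twist":[0,0,0,0,0]}' | tail -5
python3 -m creep '{"linear":[[0,0,0.08],[0,0,0.16],[0,0,0.2],[0,0,0.2],[0,0,0.2]],"twist":[0,0,0,0,0]}' | tail -5
python3 -m creep '{"linear":[[0,0,0],[0,0,0],[0,0,0],[0,0,0],[0,0,0]],"twist":[0,0,0,0,0]}' | tail -5
python3 - <<'E'
from meas import *
to((.414,.1951,.077))
a=cam('top');b=cam('side')
P=(.6261,.0465,.068)
v=[]
for c,k in((a,'top'),(b,'side')):
    r=pick(k,'pot_lid',proj(c,P)[0])
    if r is not None: v.append((c,box(r)))
if v: print(len(v),fit(v,PROF['pot_lid'],P[:2]))
i=a['pixels'][130:270,230:330];j=b['pixels'][70:210,190:380]
cv2.imwrite('pics/l3.png',cv2.resize(np.hstack([i,j])[:,:,::-1],None,fx=2.7,fy=2.7,interpolation=2))
E
```

```text
ee_pos: [0.5182, 0.1217, 0.2213]
eef_rot: [0.707, 0.707, -0.0, -0.0]
force: [0.2, 0.1, 0.0]
opening: 0.0703
grasp_force: 0.0
ee_pos: [0.4128, 0.1959, 0.2214]
eef_rot: [0.707, 0.707, 0.0, -0.0]
force: [-0.5, 0.2, -1.0]
opening: 0.0707
grasp_force: 0.0
ee_pos: [0.4141, 0.1949, 0.1812]
eef_rot: [0.707, 0.707, -0.001, -0.0]
force: [0.5, 0.4, 0.6]
opening: 0.0703
grasp_force: 0.0
ee_pos: [0.4147, 0.1952, 0.182]
eef_rot: [0.707, 0.707, 0.0, 0.0]
force: [0.4, -0.6, -0.2]
opening: 0.0703
grasp_force: 0.0
t 22.8667 p [0.4147 0.1952 0.182 ] yang -0.04 tilt [ 0.001  0.    -1.   ] open 0.0703 grip 0.0 F [ 0.4 -0.6 -0.2] j [ 0.29 -0.1   2.04  0.    1.2   0.29]
 -> (0.414, 0.1951, 0.077) shares [-0.    -0.004  0.525]
2 (array([0.6259, 0.0464, 0.0637]), array([-0.1692,  0.2101, -0.309 ,  0.0832, -0.2022, -0.0202, -0.2529,
        0.3307]))
```

View pics/l3.png

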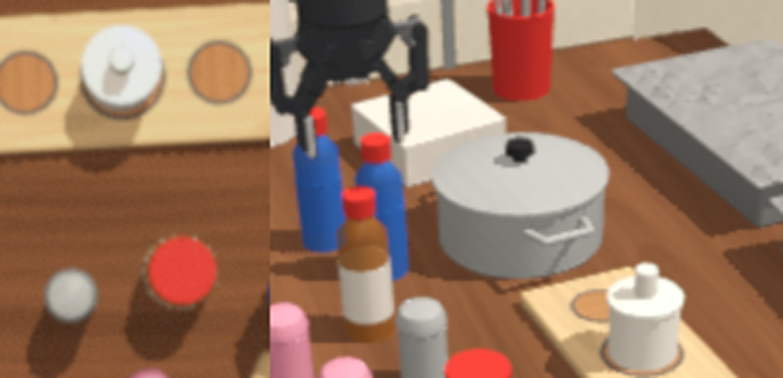

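The lid is seated (z .0637, centre .6259,.0464). The open gripper is above the amber bottle, at crop (360,200). Descending gently.

```bash

python3 -m creep '{"linear":[[0,0,0.08],[0,0,0.17],[0,0,0.26],[0,0,0.34],[0,0,0.4]],"twist":[0,0,0,0,0]}' | tail -5
python3 -m creep '{"linear":[[0,0,0.04],[0,0,0.07],[0,0,0.095],[0,0,0.11],[0,0,0.115]],"twist":[0,0,0,0,0]}' | tail -5
python3 -m creep '{"linear":[[0,0,0],[0,0,0],[0,0,0],[0,0,0],[0,0,0]],"twist":[0,0,0,0,0]}' | tail -5
python3 -m creep '{"linear":[[0,0,0],[0,0,0],[0,0,0],[0,0,0],[0,0,0]],"twist":[0,0,0,0,0]}' 1 | tail -5
python3 -m creep '{"linear":[[0,0,0],[0,0,0],[0,0,0],[0,0,0],[0,0,0]],"twist":[0,0,0,0,0]}' | tail -5
```

```text
ee_pos: [0.4135, 0.1949, 0.1]
eef_rot: [0.707, 0.707, -0.001, -0.0]
force: [-0.5, 0.6, -0.3]
opening: 0.0703
grasp_force: 0.0
ee_pos: [0.4145, 0.1952, 0.0784]
eef_rot: [0.707, 0.707, 0.0, 0.0]
force: [0.0, -0.9, -0.2]
opening: 0.0705
grasp_force: 0.0
ee_pos: [0.4146, 0.1952, 0.0788]
eef_rot: [0.707, 0.707, 0.0, 0.0]
force: [0.3, -0.3, 0.0]
opening: 0.0703
grasp_force: 0.0
ee_pos: [0.4145, 0.1953, 0.079]
eef_rot: [0.707, 0.707, 0.0, -0.0]
force: [-1.0, -0.7, 5.0]
opening: 0.0441
grasp_force: 61.6
ee_pos: [0.4145, 0.1953, 0.079]
eef_rot: [0.707, 0.707, 0.0, -0.0]
force: [-1.8, 0.5, 6.2]
opening: 0.0441
grasp_force: 61.6
```

```bash

python3 -m creep '{"linear":[[0,0,-0.1],[0,0,-0.25],[0,0,-0.4],[0,0,-0.55],[0,0,-0.65]],"twist":[0,0,0,0,0]}' | tail -5
python3 -m creep '{"linear":[[0,0,0],[0,0,0],[0,0,0]],"twist":[0,0,0]}' | tail -5
python3 -m creep '{"linear":[[-0.09,0.08,0],[-0.2,0.19,0],[-0.33,0.3,0],[-0.45,0.42,0],[-0.58,0.54,0]],"twist":[0,0,0,0,0]}' | tail -5
python3 -c "
from h import *
to((.6295,-.0377,.207))"
```

```text
ee_pos: [0.415, 0.1953, 0.2105]
eef_rot: [0.707, 0.707, 0.001, 0.001]
force: [1.1, -0.1, -1.6]
opening: 0.0444
grasp_force: 62.1
ee_pos: [0.4128, 0.1946, 0.2061]
eef_rot: [0.707, 0.707, -0.002, -0.001]
force: [-0.2, 0.7, -3.0]
opening: 0.0444
grasp_force: 62.1
ee_pos: [0.521, 0.0781, 0.2048]
eef_rot: [0.707, 0.707, -0.002, -0.002]
force: [0.1, 0.1, -2.6]
opening: 0.0439
grasp_force: 62.1
t 26.2333 p [0.521  0.0781 0.2048] yang 0.0 tilt [-0.006  0.    -1.   ] open 0.0439 grip 62.09718941710889 F [ 0.1  0.1 -2.6] j [0.02 0.04 1.87 0.   1.25 0.02]
 -> (0.6295, -0.0377, 0.207) shares [-0.579  0.542 -0.014]
```

```bash

python3 -m creep '{"linear":[[-0.13,0.12,0],[-0.27,0.25,0],[-0.4,0.37,0],[-0.51,0.47,0],[-0.583,0.537,0]],"twist":[0,0,0,0,0]}' | tail -5
python3 -m creep '{"linear":[[0,0,0],[0,0,0],[0,0,0],[0,0,0]],"twist":[0,0,0,0]}' | tail -5
python3 -m creep '{"linear":[[0,0,0.1],[0,0,0.22],[0,0,0.34],[0,0,0.44],[0,0,0.51]],"twist":[0,0,0,0,0]}' | tail -5
python3 -m creep '{"linear":[[0,0,0],[0,0,0],[0,0,0],[0,0,0],[0,0,0]],"twist":[0,0,0,0,0]}' | tail -5
python3 -m creep '{"linear":[[0,0,0],[0,0,0],[0,0,0],[0,0,0],[0,0,0]],"twist":[0,0,0,0,0]}' | tail -5
cat > sidefit.py <<'E'
from meas import *
import sys
n=sys.argv[1]; off=float(sys.argv[2]); q=[float(v) for v in sys.argv[3:6]]
to(q)
b=cam('side'); g=observe()['ee_pos']; zb=g[2]-off
P=(g[0],g[1],zb+PROF[n][-1][1]*.45)
r=pick('side',n,proj(b,P)[0])
if r is None: print('none',proj(b,P))
else:
    bx=box(r); f=lambda p:(pbox(b,pts(p[0],p[1],zb,PROF[n]))-bx)[[0,1,3]]
    s=least_squares(f,P[:2],x_scale=.1); print(n,bx,zb,s.x,s.fun)
    c=proj(b,P)[0].astype(int)
    cv2.imwrite('pics/sf_%s.png'%n,cv2.resize(b['pixels'][c[1]-70:c[1]+60,c[0]-70:c[0]+70,::-1],None,fx=4,fy=4,interpolation=2))
E
python3 sidefit.py sauce .0785 .6295 -.0377 .0935
```

```text
ee_pos: [0.6295, -0.0401, 0.2042]
eef_rot: [0.708, 0.706, -0.002, -0.002]
force: [1.2, 0.3, -2.9]
opening: 0.0438
grasp_force: 62.1
ee_pos: [0.628, -0.0364, 0.2065]
eef_rot: [0.707, 0.707, -0.001, -0.002]
force: [0.5, 0.0, -2.1]
opening: 0.0443
grasp_force: 62.2
ee_pos: [0.6272, -0.0361, 0.1037]
eef_rot: [0.707, 0.707, -0.001, -0.002]
force: [0.1, 0.6, -2.4]
opening: 0.044
grasp_force: 62.2
ee_pos: [0.6311, -0.0377, 0.1086]
eef_rot: [0.707, 0.707, 0.001, 0.002]
force: [0.3, 0.4, -2.0]
opening: 0.0446
grasp_force: 62.1
ee_pos: [0.6296, -0.0376, 0.1065]
eef_rot: [0.707, 0.707, -0.0, 0.0]
force: [0.6, 1.1, -2.2]
opening: 0.044
grasp_force: 62.1
t 28.2333 p [ 0.6296 -0.0376  0.1065] yang -0.03 tilt [ 0. -0. -1.] open 0.044 grip 62.1310777310282 F [ 0.6  1.1 -2.2] j [-0.17  0.36  1.69 -0.    1.1  -0.17]
 -> [0.6295, -0.0377, 0.0935] shares [-0.    -0.001  0.065]
sauce [334.5 359.5 158.5 220.5] 0.027964238107897804 [ 0.6312 -0.0375] [ 0.5832 -0.5493  0.0358]
```

View pics/sf_sauce.png

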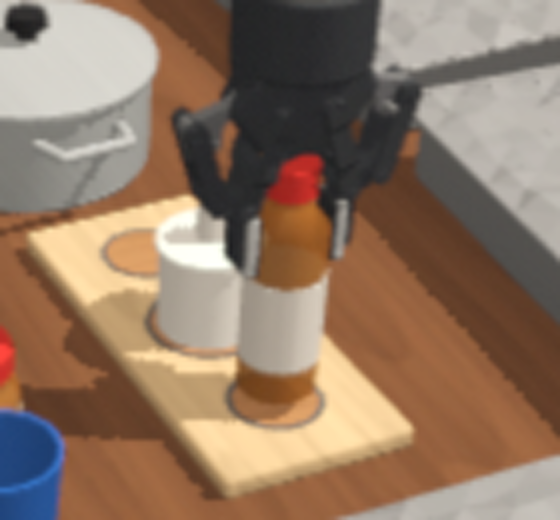

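The bottle hangs upright (its lean in the picture matches the perspective there) just above the pan-side mark, at crop (277,395). Lowering.

```bash

python3 -m creep '{"linear":[[0,0,0.015],[0,0,0.03],[0,0,0.045],[0,0,0.055],[0,0,0.055]],"twist":[0,0,0,0,0]}' | tail -5
python3 -m creep '{"linear":[[0,0,0.005],[0,0,0.01],[0,0,0.01],[0,0,0.01],[0,0,0.01]],"twist":[0,0,0,0,0]}' | tail -5
python3 -m creep '{"linear":[[0,0,0.004],[0,0,0.005],[0,0,0.005],[0,0,0.005]],"twist":[0,0,0,0]}' | tail -5
```

```text
ee_pos: [0.6289, -0.0374, 0.0944]
eef_rot: [0.707, 0.707, -0.001, -0.001]
force: [-0.1, -0.1, -2.8]
opening: 0.0438
grasp_force: 62.1
ee_pos: [0.6298, -0.0376, 0.0941]
eef_rot: [0.707, 0.707, 0.0, 0.0]
force: [-1.8, -0.5, 2.8]
opening: 0.0442
grasp_force: 62.5
ee_pos: [0.6298, -0.0376, 0.0941]
eef_rot: [0.707, 0.707, -0.0, 0.0]
force: [-4.0, 1.1, 6.8]
opening: 0.0442
grasp_force: 63.1
```

Contact at the expected height. Releasing to about 70 mm and rising.

```bash

python3 -m creep '{"linear":[[0,0,0],[0,0,0],[0,0,0],[0,0,0],[0,0,0]],"twist":[0,0,0,0,0]}' -0.65 | tail -5
python3 -m creep '{"linear":[[0,0,-0.1],[0,0,-0.22],[0,0,-0.38],[0,0,-0.52],[0,0,-0.6]],"twist":[0,0,0,0,0]}' | tail -5
python3 -m creep '{"linear":[[0,0,0],[0,0,0],[0,0,0]],"twist":[0,0,0]}' | tail -5
python3 -c "
from h import *
to((.4353,.091,.21),(.4353,.091,.032))"
```

```text
ee_pos: [0.6297, -0.0376, 0.0923]
eef_rot: [0.707, 0.707, 0.0, 0.0]
force: [-0.7, 0.6, -0.7]
opening: 0.0706
grasp_force: 0.0
ee_pos: [0.6315, -0.0378, 0.2166]
eef_rot: [0.707, 0.707, 0.002, 0.002]
force: [0.8, 0.1, 0.3]
opening: 0.0704
grasp_force: 0.0
ee_pos: [0.6286, -0.0373, 0.2106]
eef_rot: [0.707, 0.707, -0.001, -0.001]
force: [-0.1, 0.2, -1.3]
opening: 0.0705
grasp_force: 0.0
t 30.5833 p [ 0.6286 -0.0373  0.2106] yang -0.02 tilt [-0.003  0.001 -1.   ] open 0.0705 grip 0.0 F [-0.1  0.2 -1.3] j [-0.17  0.25  1.62  0.    1.28 -0.17]
 -> (0.4353, 0.091, 0.21) shares [ 0.641 -0.967  0.006]
 -> (0.4353, 0.091, 0.032) shares [-0.     0.002  0.89 ]
```

```bash

python3 -m creep '{"linear":[[0.07,-0.11,0],[0.15,-0.22,0],[0.22,-0.33,0],[0.28,-0.42,0],[0.321,-0.486,0]],"twist":[0,0,0,0,0]}' | tail -5
python3 -m creep '{"linear":[[0.08,-0.12,0],[0.16,-0.24,0],[0.23,-0.34,0],[0.28,-0.43,0],[0.321,-0.485,0]],"twist":[0,0,0,0,0]}' | tail -5
python3 -m creep '{"linear":[[0,0,0.1],[0,0,0.22],[0,0,0.34],[0,0,0.4],[0,0,0.4]],"twist":[0,0,0,0,0]}' | tail -5
python3 -m creep '{"linear":[[0,0,0],[0,0,0],[0,0,0],[0,0,0],[0,0,0]],"twist":[0,0,0,0,0]}' | tail -5
python3 - <<'E'
from meas import *
to((.4353,.091,.032))
a=cam('top');b=cam('side')
for n,P,m in(('sauce',(.6295,-.0377,.015),.1),('pot_lid',(.626,.0464,.064),.004),('sugar_pot',(.626,.0464,.015),.02)):
    v=[]
    for c,k in((a,'top'),(b,'side')):
        rs=[r for r in cut_out(k,n)]
        q=proj(c,np.array(P)+[0,0,m])[0]
        rs=[r for r in rs if np.hypot(*(np.array(r['location'])-q))<12]
        if rs: v.append((c,box(rs[0]['region'])))
    if v: print(n,len(v),fit(v,PROF[n],P[:2]))
E
```

```text
ee_pos: [0.5289, 0.0279, 0.2091]
eef_rot: [0.707, 0.707, -0.002, -0.003]
force: [-0.7, -0.0, 0.4]
opening: 0.0706
grasp_force: 0.0
ee_pos: [0.432, 0.0916, 0.2096]
eef_rot: [0.707, 0.707, -0.002, -0.002]
force: [-0.0, 0.2, -0.1]
opening: 0.0707
grasp_force: 0.0
ee_pos: [0.4314, 0.0907, 0.1276]
eef_rot: [0.707, 0.707, -0.004, -0.003]
force: [-0.5, 0.8, 0.5]
opening: 0.0706
grasp_force: 0.0
ee_pos: [0.4364, 0.0909, 0.1335]
eef_rot: [0.707, 0.707, 0.001, 0.001]
force: [0.7, -0.1, 0.2]
opening: 0.0706
grasp_force: 0.0
t 32.25 p [0.4364 0.0909 0.1335] yang -0.03 tilt [ 0.002  0.    -1.   ] open 0.0706 grip 0.0 F [ 0.7 -0.1  0.2] j [ 0.05 -0.06  2.11 -0.    1.09  0.05]
 -> (0.4353, 0.091, 0.032) shares [ 0.    -0.006  0.508]
sauce 2 (array([ 0.6285, -0.0371,  0.0157]), array([ 0.1841, -0.2623,  0.2425, -0.2652, -0.8267,  0.809 , -0.4524,
        0.5173]))
pot_lid 2 (array([0.6244, 0.0466, 0.0639]), array([-0.2592,  0.1283, -0.6643,  0.736 , -1.8225,  3.3651, -0.2446,
        0.3458]))
sugar_pot 2 (array([ 0.6287,  0.0614, -0.0211]), array([-22.2103,   1.4478, -25.9879,   2.7259,  -1.7644,   1.4481,
        -1.2423,   9.539 ]))
```

```bash

python3 -m creep '{"linear":[[0,0,0.1],[0,0,0.22],[0,0,0.34],[0,0,0.44],[0,0,0.5]],"twist":[0,0,0,0,0]}' | tail -5
python3 -m creep '{"linear":[[0,0,0.02],[0,0,0.04],[0,0,0.04],[0,0,0.04],[0,0,0.04]],"twist":[0,0,0,0,0]}' | tail -5
python3 -m creep '{"linear":[[0,0,0],[0,0,0],[0,0,0],[0,0,0],[0,0,0]],"twist":[0,0,0,0,0]}' | tail -5
python3 -m creep '{"linear":[[0,0,0],[0,0,0],[0,0,0],[0,0,0],[0,0,0]],"twist":[0,0,0,0,0]}' 1 | tail -5
python3 -m creep '{"linear":[[0,0,0],[0,0,0],[0,0,0],[0,0,0],[0,0,0]],"twist":[0,0,0,0,0]}' | tail -5
python3 -m creep '{"linear":[[0,0,-0.1],[0,0,-0.25],[0,0,-0.4],[0,0,-0.55],[0,0,-0.65]],"twist":[0,0,0,0,0]}' | tail -5
python3 -m creep '{"linear":[[0,0,0],[0,0,0],[0,0,0],[0,0,0]],"twist":[0,0,0,0]}' | tail -5
python3 -c "
from h import *
to((.6222,.1315,.15))"
```

```text
ee_pos: [0.4336, 0.0908, 0.0302]
eef_rot: [0.707, 0.707, -0.001, -0.001]
force: [-0.6, -0.1, 0.3]
opening: 0.0703
grasp_force: 0.0
ee_pos: [0.4367, 0.091, 0.0256]
eef_rot: [0.707, 0.707, 0.001, 0.001]
force: [0.1, -0.1, -0.1]
opening: 0.0702
grasp_force: 0.0
ee_pos: [0.4356, 0.0909, 0.0247]
eef_rot: [0.707, 0.707, 0.0, 0.0]
force: [0.6, -0.2, -0.6]
opening: 0.0706
grasp_force: 0.0
ee_pos: [0.4358, 0.0909, 0.0247]
eef_rot: [0.707, 0.707, 0.0, 0.0]
force: [0.4, 0.6, 1.2]
opening: 0.0401
grasp_force: 61.0
ee_pos: [0.4358, 0.0909, 0.0247]
eef_rot: [0.707, 0.707, 0.0, 0.0]
force: [0.0, 0.5, 2.1]
opening: 0.04
grasp_force: 61.0
ee_pos: [0.4359, 0.091, 0.1566]
eef_rot: [0.707, 0.707, 0.001, 0.001]
force: [0.7, 0.8, -0.7]
opening: 0.0402
grasp_force: 61.4
ee_pos: [0.4335, 0.0908, 0.1521]
eef_rot: [0.707, 0.707, -0.002, -0.002]
force: [0.2, 0.5, -1.2]
opening: 0.0402
grasp_force: 61.4
t 35.4833 p [0.4335 0.0908 0.1521] yang -0.03 tilt [-0.005 -0.    -1.   ] open 0.0402 grip 61.352162686216616 F [ 0.2  0.5 -1.2] j [ 0.05 -0.09  2.1   0.    1.14  0.05]
 -> (0.6222, 0.1315, 0.15) shares [0.204 0.943 0.006]
```

```bash

python3 -m creep '{"linear":[[0.04,0.18,0],[0.08,0.37,0],[0.12,0.57,0],[0.16,0.76,0],[0.203,0.932,0]],"twist":[0,0,0,0,0]}' | tail -5
python3 -m creep '{"linear":[[0,0,0],[0,0,0],[0,0,0],[0,0,0]],"twist":[0,0,0,0]}' | tail -5
python3 -m creep '{"linear":[[0,0,0.1],[0,0,0.22],[0,0,0.34],[0,0,0.44],[0,0,0.51]],"twist":[0,0,0,0,0]}' | tail -5
python3 -m creep '{"linear":[[0,0,0],[0,0,0],[0,0,0],[0,0,0],[0,0,0]],"twist":[0,0,0,0,0]}' | tail -5
python3 -m creep '{"linear":[[0,0,0],[0,0,0],[0,0,0],[0,0,0],[0,0,0]],"twist":[0,0,0,0,0]}' | tail -5
python3 sidefit.py shaker .0247 .6222 .1315 .0397
```

```text
ee_pos: [0.6225, 0.1315, 0.1514]
eef_rot: [0.707, 0.707, -0.002, -0.001]
force: [-0.4, 0.4, -0.4]
opening: 0.0402
grasp_force: 61.4
ee_pos: [0.6198, 0.1312, 0.1529]
eef_rot: [0.707, 0.707, -0.001, -0.001]
force: [-0.7, -0.0, -0.9]
opening: 0.0406
grasp_force: 61.7
ee_pos: [0.619, 0.131, 0.0504]
eef_rot: [0.707, 0.707, -0.001, -0.001]
force: [-0.9, -0.7, -1.4]
opening: 0.0401
grasp_force: 61.7
ee_pos: [0.6234, 0.1316, 0.0546]
eef_rot: [0.707, 0.707, 0.001, 0.001]
force: [0.1, -0.2, -0.7]
opening: 0.0406
grasp_force: 61.7
ee_pos: [0.6219, 0.1314, 0.0525]
eef_rot: [0.707, 0.707, -0.0, -0.0]
force: [0.1, 0.6, -1.4]
opening: 0.0406
grasp_force: 61.7
t 37.4833 p [0.6219 0.1314 0.0525] yang -0.02 tilt [-0.  0. -1.] open 0.0406 grip 61.68800109029689 F [ 0.1  0.6 -1.4] j [0.1  0.44 1.7  0.   1.01 0.1 ]
 -> [0.6222, 0.1315, 0.0397] shares [0.    0.002 0.064]
shaker [303.5 321.5 147.5 182.5] 0.027716939054942644 [0.6226 0.1338] [ 0.0342 -0.0341  0.0018]
```

View pics/sf_shaker.png

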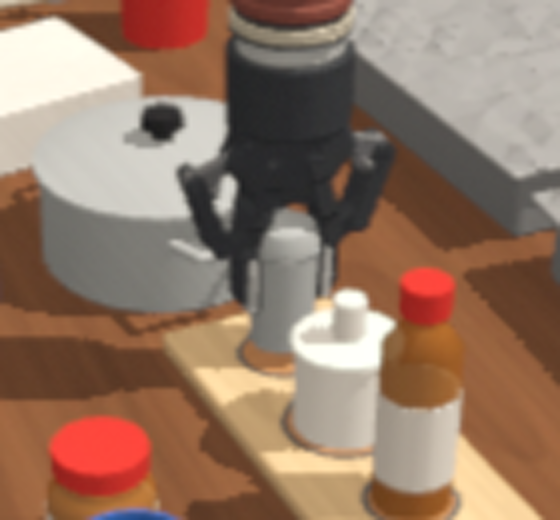

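The shaker is upright above the casserole-side mark, at crop (280,355). The pot with its lid and the bottle stand in place. Lowering and releasing.

```bash

python3 -m creep '{"linear":[[0,0,0.015],[0,0,0.03],[0,0,0.045],[0,0,0.055],[0,0,0.055]],"twist":[0,0,0,0,0]}' | tail -5
python3 -m creep '{"linear":[[0,0,0.005],[0,0,0.01],[0,0,0.012],[0,0,0.012],[0,0,0.012]],"twist":[0,0,0,0,0]}' | tail -5
```

```text
ee_pos: [0.6211, 0.1314, 0.0405]
eef_rot: [0.707, 0.707, -0.001, -0.001]
force: [0.9, -0.8, 0.0]
opening: 0.0404
grasp_force: 61.7
ee_pos: [0.622, 0.1315, 0.0398]
eef_rot: [0.707, 0.707, 0.0, 0.0]
force: [-2.7, -0.1, 4.0]
opening: 0.0403
grasp_force: 61.8
```

```bash

python3 -m creep '{"linear":[[0,0,0],[0,0,0],[0,0,0],[0,0,0],[0,0,0]],"twist":[0,0,0,0,0]}' -0.65 | tail -5
python3 -m creep '{"linear":[[0,0,-0.12],[0,0,-0.3],[0,0,-0.5],[0,0,-0.7],[0,0,-0.9]],"twist":[0,0,0,0,0]}' | tail -5
python3 -m creep '{"linear":[[0.15,-0.12,-0.03],[0.3,-0.24,-0.06],[0.45,-0.36,-0.1],[0.6,-0.48,-0.1],[0.7,-0.6,-0.1]],"twist":[0,0,0,0,0]}' | tail -5
python3 -m creep '{"linear":[[0.15,-0.12,0],[0.3,-0.24,0],[0.45,-0.36,0],[0.55,-0.45,0],[0.6,-0.5,0]],"twist":[0,0,0,0,0]}' | tail -5
python3 -m creep '{"linear":[[0,0,0],[0,0,0],[0,0,0],[0,0,0],[0,0,0]],"twist":[0,0,0,0,0]}' | tail -5
python3 - <<'E'
from meas import *
to()
a=cam('top');b=cam('side')
for n,P,m in(('sauce',(.6295,-.0377,.015),.1),('pot_lid',(.626,.0464,.064),.004),('sugar_pot',(.626,.0464,.015),.02),('shaker',(.6222,.1315,.015),.06)):
    v=[]
    for c,k in((a,'top'),(b,'side')):
        q=proj(c,np.array(P)+[0,0,m])[0]
        rs=[r for r in cut_out(k,n) if np.hypot(*(np.array(r['location'])-q))<12]
        if rs: v.append((c,box(rs[0]['region'])))
    if v: print(n,len(v),fit(v,PROF[n],P[:2]))
i=a['pixels'][110:320,200:440]; j=b['pixels'][110:320,210:410]
cv2.imwrite('pics/fin.png',cv2.resize(np.hstack([i,j])[:,:,::-1],None,fx=1.8,fy=1.8,interpolation=2))
E
```

```text
ee_pos: [0.6219, 0.1314, 0.0389]
eef_rot: [0.707, 0.707, -0.0, 0.0]
force: [0.3, 0.4, 0.1]
opening: 0.0703
grasp_force: 0.0
ee_pos: [0.6215, 0.1314, 0.2205]
eef_rot: [0.707, 0.707, -0.0, -0.0]
force: [0.9, 0.3, 0.1]
opening: 0.0706
grasp_force: 0.0
ee_pos: [0.5011, 0.2738, 0.2402]
eef_rot: [0.707, 0.707, 0.001, 0.0]
force: [-0.8, 0.2, -0.7]
opening: 0.0704
grasp_force: 0.0
ee_pos: [0.3995, 0.3939, 0.2391]
eef_rot: [0.706, 0.708, 0.0, -0.001]
force: [0.8, 0.7, 0.4]
opening: 0.0705
grasp_force: 0.0
ee_pos: [0.4029, 0.3907, 0.2391]
eef_rot: [0.708, 0.706, -0.0, 0.0]
force: [-0.2, 0.3, 0.3]
opening: 0.0705
grasp_force: 0.0
t 40.5 p [0.4029 0.3907 0.2391] yang -0.12 tilt [ 0. -0. -1.] open 0.0705 grip 0.0 F [-0.2  0.3  0.3] j [ 0.65  0.08  1.76 -0.    1.31  0.65]
sauce 1 (array([ 0.6188, -0.0339,  0.0742]), array([ 0.0646, -0.0587, -0.0467,  0.0533]))
pot_lid 2 (array([0.6267, 0.0478, 0.0626]), array([ 0.2261, -0.4236, -0.538 ,  0.8247, -1.1513,  3.9857, -1.1903,
        1.3588]))
sugar_pot 1 (array([ 0.8037,  0.4187, -0.2791]), array([ 1.5291, -1.4333, -0.8948,  0.8788]))
shaker 1 (array([0.6256, 0.1367, 0.0139]), array([-0.4019,  0.387 ,  0.188 , -0.1925]))
```

View pics/fin.png

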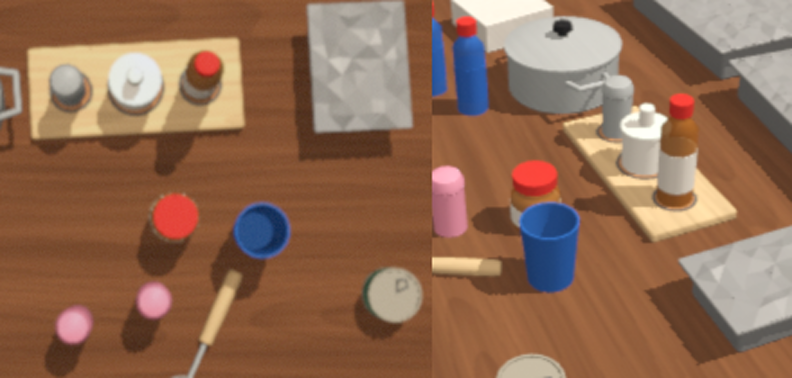

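The layout looks right, and the bystanders haven't moved. I'll check the shaker once more in the top view, with its base height fixed.

```bash
python3 - <<'E'
from meas import *
V=[(cam(k),k) for k in('top','side')]
for n,P in(('shaker',(.6222,.1315,.015)),('sauce',(.6295,-.0377,.015))):
    for c,k in V:
        e=pbox(c,pts(*P,PROF[n])); q=[(e[0]+e[1])/2,(e[2]+e[3])/2]
        for r in cut_out(k,n):
            if np.hypot(*(np.array(r['location'])-q))<20:
                bx=box(r['region']); s=least_squares(lambda p:pbox(c,pts(p[0],p[1],.015,PROF[n]))-bx,P[:2],x_scale=.1)
                print(n,k,round(r['conf'],2),bx,e.round(1),s.x,s.fun.round(1))
E
```

```text
shaker top 0.87 [226.5 247.5 145.5 169.5] [226.9 248.  145.2 169. ] [0.6212 0.1326] [-0.   0.   0.1 -0.1]
shaker side 0.82 [304.5 321.5 151.5 185.5] [303.7 321.5 152.5 187.3] [0.6258 0.1373] [-0.4  0.4 -0.3  0.3]
sauce top 0.55 [300.5 324.5 137.5 166.5] [300.9 324.5 137.4 165.9] [ 0.6286 -0.0373] [ 0.2 -0.2  0.3 -0.3]
sauce side 0.68 [334.5 357.5 161.5 224.5] [334.2 357.8 161.4 225.3] [ 0.6302 -0.0363] [-0.3  0.3 -0.5  0.4]
```

All are within about 1.5 mm of their marks (the side view of the shaker's base is partly hidden by the pot).

```bash
python3 -c "
from cell import hand_in
print(hand_in())"
```

```text
the job is handed in; nothing more can be done
None
```

The condiment board is laid out and handed in at about 41 s: lidded pot on the middle mark, sauce on the foil-pan side and shaker on the casserole side, all upright and about 1–2 mm off centre by the clearest views, with the jar, tumbler and tin not touched.

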